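# Roll shafts on a flat plate and reject the bent one

## Robot

A 6-joint arm with a two-finger parallel gripper is mounted at the origin on the work surface. World frame = base frame: x ahead of the robot, y to its left, z up, the work surface at z = 0. Lengths are in m, angles in degrees, forces in N, time in s.
With the tool pointing down it reaches from about 0.3 to 0.75 m from the base axis. Payload 8.5 kg.
Tool frame: the origin (TCP) lies between the finger pads; the fingertips stand 8 mm ahead of it and the grasp point (between the pads) lies 11 mm behind it; z points along the fingers, x is the direction in which the jaws open and shut, and the axes are right-handed (so a half turn about z gives the same grasp; the last joint's range is limited). The gripper opens to 88 mm and grips with 3 to 60 N. Pads are 18 mm wide; open, the fingers measure 123 mm over their backs; the gripper's body (75 mm by 187 mm) begins 45 mm behind the grasp point.
Start: joints at [56.247, 21.807, 74.336, -0, 83.858, -12.336], TCP at [0.201, 0.512, 0.247] pointing down, gripper open.
Joint ranges: [-178.18, 178.18], [-50.72, 133.34], [12.68, 142.11], [-81.47, 261.47], [9.98, 163.14], [-165.26, 165.26]. Speed limits (degrees/s): [136.94, 136.94, 180, 180, 180, 180].

## Interface

Orientations are given as [roll, pitch, yaw] about the fixed x, y, z axes, in that order (R = Rz(yaw) Ry(pitch) Rx(roll)).
In Python, from plant import * gives the robot as it stands. The module is installed in compiled form; this text tells all that it offers.
- The arm moves only by the tool arm_command, never from a script. Its argument "rows" is a list that holds one entry, the list of rows, each a list of 7 numbers: the turn, a rotation vector about the world's x, y, z in degrees, then the shift along the world's x, y, z in mm, then the finger opening in mm, from 0 to 88.1. A call has 1 to 8 rows; each row shifts and turns the commanded pose from where the row before left it; what a row does not reach is not made up. A row lasts 1/8 s, in which the tool goes at most 62.5 mm and 10.7 degrees, less where a joint would pass 70% of its speed; a pose out of reach is approached as far as the arm can. A call is refused whole if a number of a shift passes 62.5 or a number of a turn 10.7, either way. A call with a gripper value outside its range is refused whole. The fingers move at their own pace and stop on an object; "squeeze" is the grip in N (left out, the last holds). Time passes only in rows, so rows that do not move let the fingers close. It gives the time, the measured TCP pose, the force and the opening at its end, in the units of the state.
- sense(): the state, without advancing time (a new reading comes with each control period).
- read_camera(name): name is "side" or "top"; returns the picture (480x640x3 uint8, blue, green, red); there is no depth.
- get_calibration(name): a dict with "K" (3x3 intrinsics, pixels), "camera_from_world" (4x4, takes a point from world to camera coordinates). Camera axes: x right, y up, looking along -z (the intrinsics and any distortion apply to the point x, -y, -z); pixel columns grow to the right and rows downward; lengths in m; the calibration is good to about 2 mm. A picture is of the moment at which its call begins. get_calibration takes no time and is no camera call.
- finish_job(): hands the job in, once; it reports no verdict.
Trained networks look in the newest picture that a camera, given by its name, has taken for a name from the list of things; names that differ only in an ending like _2 or _b are one class to them, and where a whole thing is asked for, a point or a joint stands for the part that bears it (a point fixed in the world has none). Each returns a list of dicts, best first, with "confidence" (0 to 1); they miss things now and then, are a little off and sometimes report something else, mostly with a low value. They report only what shows in the picture. A call takes as long as a camera call.
- regions_of(camera, thing): "pixels" (480x640 bool, what is visible of it).
- spot_point(camera, thing): "point" ([x, y, z] in m, in world coordinates, good to about 4 mm: a listed point, or the origin of a listed thing).
The state is a dict: "time_s": time; "joint_positions": joint angles; "joint_vel": joint speeds; "joint_torque": joint torques, N m; "tcp_pos": TCP position; "tool_rot": TCP orientation; "ft_force": force on the tool from outside, world axes, zero at the start; "moment": the same for the moment, N m; "finger_gap": finger opening in m.
Only numpy, scipy, OpenCV 4.12 (cv2) and the standard library are available. Lean on these libraries where they do the work, as an engineer would, in place of code of your own. Each camera call takes 0.05 s, during which the arm holds its last target.

## Task

Take the pressing block by its rib and, with its rubber face resting lightly on top, roll each of the three shafts across the dark plate until it lies beyond the yellow line, following any rise and fall so that you never press harder than about 12 N. One shaft is bent and lifts the block as it rolls: lay that one in the red tray, leave the two straight ones on the plate beyond the line (moved by the block only, never with the fingers), and put the block back upright on its cork mat, disturbing nothing else on the bench.

Things in the scene. Friction and masses are not known exactly. Their poses are not given: they have to be found in the camera images.
- plate_line (a point): centre of the yellow line across the middle of the flat dark plate, on its upper face (20 mm above the table). z up; the line runs along y; x is the rolling direction. The three shafts start about 40 mm before the line (-x, the robot's side), side by side with lengths along y, about 110 mm apart, and are rolled to its +x side.
- left_shaft_start (a point): the point where the centre of the left-hand (+y) steel shaft lies at the start (within 3 mm and 0.03 rad), 7 mm above the plate; fixed to the plate, does not follow the shaft. Axes as for plate_line; the shaft lies along y. Shafts: 14 mm diameter, 90 mm long, 108 g, look-alike. One of the three, no telling which, is bowed: its middle is 3 mm off the line of its ends, so rolled under the block it lifts that much once a turn.
- middle_shaft_start (a point): the point where the centre of the middle steel shaft lies at the start (within 3 mm and 0.03 rad), 7 mm above the plate; fixed to the plate, does not follow the shaft. Axes as for plate_line; the shaft lies along y. Shafts: 14 mm diameter, 90 mm long, 108 g, look-alike. The bowed one starts with its bow level, so all three tops start equally high.
- right_shaft_start (a point): the point where the centre of the right-hand (-y) steel shaft lies at the start (within 3 mm and 0.03 rad), 7 mm above the plate; fixed to the plate, does not follow the shaft. Axes as for plate_line; the shaft lies along y. Shafts: 14 mm diameter, 90 mm long, 108 g, look-alike.
- block_grip (a point): grip of the pressing block (about 220 g): a board 100 mm (x) by 60 mm (y) with a flat dark rubber face sprung beneath it, and an upright rib to grasp, 64 mm long (x), 20 mm thick (y), from 22 to 66 mm above the rubber face. Site: centre of the rib, 46 mm above the rubber face; z up. It starts on the cork mat, its axes within 0.2 rad of the mat's.
- mat_center (a point): centre of the top of the block's cork mat, fixed, 160 mm (x) by 120 mm (y), 3 mm thick, to the left or right of the plate.
- tray_in (a point): centre of the inner floor of the fixed red open tray for rejects, outside 170 mm (x) by 160 mm (y), 35 mm high, walls 4 mm; on the other side of the plate from the mat.
- plate: the flat dark plate, fixed, 240 mm (x) by 350 mm (y), 20 mm thick; origin under its centre on the table, axes as for the line. Steel rails 8 mm wide along the two edges x = +-120 mm stand 6 mm above its face and keep shafts from rolling off.
- block: the pressing block; origin at the centre of its rubber underside, axes as for its grip. Rolling a shaft without slip it moves twice as far as the shaft does, so the contact runs backward along it. The face springs in by up to 5 mm at 8 N per mm, then is hard.

How it is judged:
By the outcome, as a careful person would: the job done as asked, in the order asked, and still so for the second after the job is handed in, with the robot touching nothing.
It also fails if it takes over 69 s, if anything falls off the work surface, if the arm or the gripper's body presses on something with over 40 N, if the wrist force passes 120 N, or if a joint passes its speed limit or range.

## Working session

There is one attempt and no reset: what is moved stays moved. The work goes in short steps, Python scripts to look and compute and a tool call to move; the robot and the scene stay as the last step left them, time stands still between calls to the robot, and variables do not carry over. Pictures are saved under pics/ and viewed, and the job is handed in when it is done.

Besides the shell and the picture viewer there is one more tool, called after "Request:" as name([rows], argument=value, ...), one row to a line, values as JSON. arm_command: Moves the arm, as the interface text tells. Its arguments: {"type":"object","properties":{"rows":{"type":"array","items":{"type":"array","items":{"type":"array","items":{"type":"number"}}}},"squeeze":{"type":"number"}},"required":["rows"]}

```bash
mkdir -p pics; cat > h.py <<'E'
from plant import *
import numpy as np, cv2
def snap(c,n):
    im=read_camera(c); cv2.imwrite('pics/'+n+'.png',im); return im
def st():
    s=sense(); print({k:np.round(s[k],4).tolist() for k in ['time_s','tcp_pos','tool_rot','ft_force','finger_gap','joint_positions']})
E
python3 - <<'E'
from h import *
st()
snap('top','t0');snap('side','s0')
for n in ['plate_line','left_shaft_start','middle_shaft_start','right_shaft_start','block_grip','mat_center','tray_in','plate','block']:
    for c in ['top','side']:
        print(n,c,[(np.round(d['point'],4).tolist(),round(d['confidence'],2)) for d in spot_point(c,n)][:2])
st()
E
```

```text
{'time_s': 0.0, 'tcp_pos': [0.2007, 0.5118, 0.2461], 'tool_rot': [-179.9835, 0.0821, 68.5819], 'ft_force': [0.1635, 0.6336, 0.3613], 'finger_gap': 0.0876, 'joint_positions': [56.2472, 21.8418, 74.3842, -0.0014, 83.8578, -12.3346]}
plate_line top [([0.5602, -0.0124, 0.0179], 0.79)]
plate_line side []
left_shaft_start top [([0.5318, 0.1001, 0.0267], 0.95), ([0.4803, -0.3552, 0.0013], 0.61)]
left_shaft_start side [([0.5316, 0.1017, 0.0272], 0.89), ([0.5092, -0.1194, 0.0195], 0.58)]
middle_shaft_start top [([0.5192, -0.0049, 0.024], 0.95)]
middle_shaft_start side [([0.5251, -0.0078, 0.0273], 0.98)]
right_shaft_start top [([0.5142, -0.1167, 0.0312], 0.73)]
right_shaft_start side [([0.5142, -0.1171, 0.0245], 0.57)]
block_grip top [([0.5284, 0.3581, 0.005], 0.72), ([0.5337, 0.3607, 0.0497], 0.63)]
block_grip side [([0.5299, 0.3568, 0.0501], 0.98)]
mat_center top []
mat_center side []
tray_in top [([0.4785, -0.3541, 0.0012], 0.66)]
tray_in side [([0.4803, -0.3618, 0.0073], 0.83)]
plate top [([0.5617, -0.0118, 0.0028], 0.93)]
plate side [([0.5601, -0.0105, -0.0023], 0.63)]
block top [([0.5279, 0.3562, -0.0002], 0.8)]
block side [([0.5288, 0.3607, 0.0045], 0.67)]
{'time_s': 1.0, 'tcp_pos': [0.2008, 0.512, 0.2468], 'tool_rot': [179.9991, -0.0014, 68.5831], 'ft_force': [0.2383, 0.1009, -0.6127], 'finger_gap': 0.0881, 'joint_positions': [56.2474, 21.8046, 74.3362, -0.0006, 83.8576, -12.3357]}
```

View pics/t0.png

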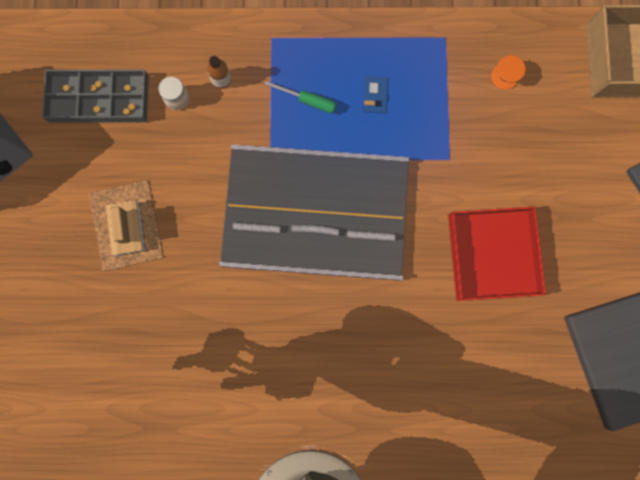

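View pics/s0.png

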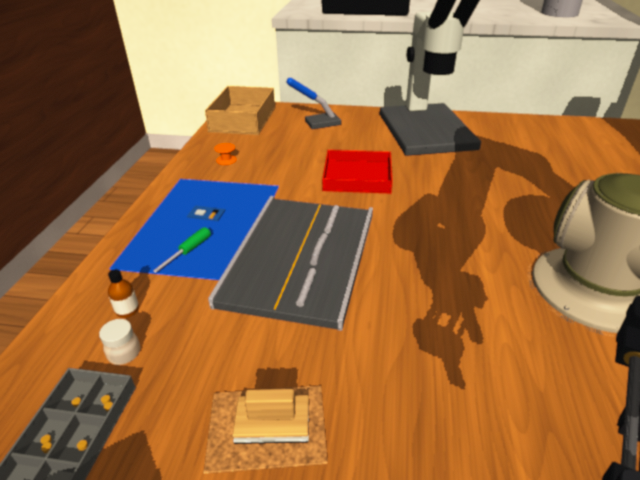

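```bash
cat >> h.py <<'E'
def proj(c,P):
    k=get_calibration(c);P=np.atleast_2d(P);T=np.array(k['camera_from_world']);K=np.array(k['K'])
    q=P@T[:3,:3].T+T[:3,3]; q=q*[1,-1,-1]; uv=q@K.T; return uv[:,:2]/uv[:,2:]
def unproj(c,uv,z):
    k=get_calibration(c);T=np.array(k['camera_from_world']);K=np.array(k['K'])
    uv=np.atleast_2d(uv).astype(float); d=np.c_[uv,np.ones(len(uv))]@np.linalg.inv(K).T*[1,-1,-1]
    R=T[:3,:3];o=-R.T@T[:3,3];d=d@R; return o+d*((z-o[2])/d[:,2])[:,None]
E
python3 - <<'E'
from h import *
print({k:v for k,v in get_calibration('top').items()})
im=cv2.imread('pics/t0.png')
cv2.imwrite('pics/c1.png',cv2.resize(im[135:285,215:415],None,fx=4,fy=4,interpolation=cv2.INTER_CUBIC))
cv2.imwrite('pics/c2.png',cv2.resize(im[170:280,80:180],None,fx=5,fy=5,interpolation=cv2.INTER_CUBIC))
im=cv2.imread('pics/s0.png')
cv2.imwrite('pics/c3.png',cv2.resize(im[370:480,190:340],None,fx=5,fy=5,interpolation=cv2.INTER_CUBIC))
E
```

```text
{'K': array([[555.65984158,   0.        , 309.00938276],
       [  0.        , 555.65984158, 240.39174968],
       [  0.        ,   0.        ,   1.        ]]), 'camera_from_world': array([[ 1.05363650e-03, -9.99975417e-01, -6.93219687e-03,
         6.54094500e-04],
       [ 9.90953236e-01,  1.13753996e-04,  1.34207570e-01,
        -5.05434912e-01],
       [-1.34203482e-01, -7.01088891e-03,  9.90928995e-01,
        -1.02324284e+00],
       [ 0.00000000e+00,  0.00000000e+00,  0.00000000e+00,
         1.00000000e+00]])}
```

View pics/c1.png

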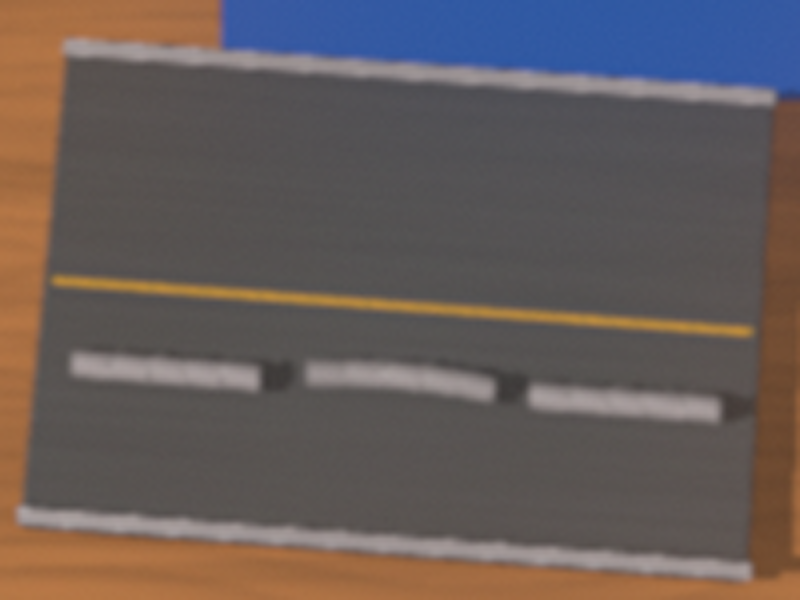

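View pics/c2.png

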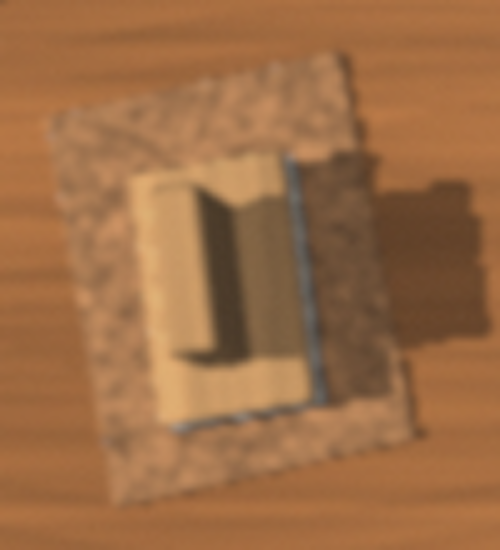

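View pics/c3.png

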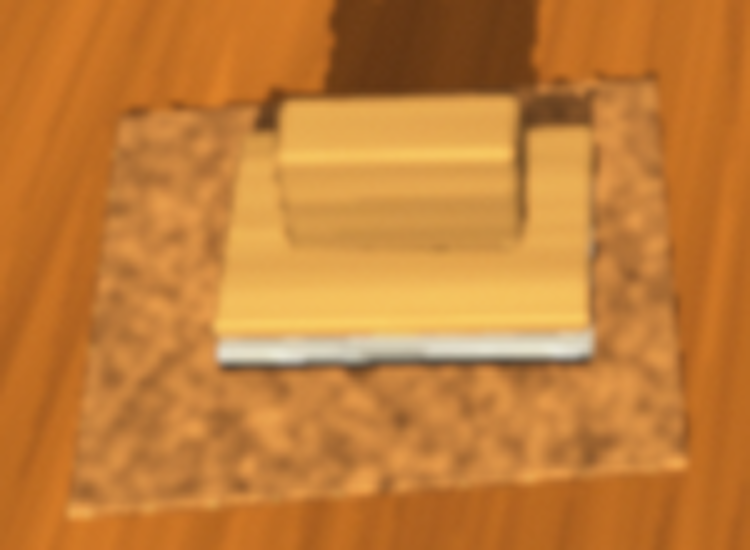

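```bash
python3 - <<'E'
from h import *
def g(name,c,off,s,pts,z):
    uv=(np.array(pts,float)+.5)/s-.5+off
    P=unproj(c,uv,z); print(name,np.round(P*1000,1)[:,:2].tolist(),'mean',np.round(P.mean(0)*1000,1)); return P
def ang(a): return np.degrees(np.arctan2(a[1],a[0])).round(2)
o1=(215,135)
L=g('line','top',o1,4,[(52,281),(752,331)],.02);print('ydir ang-90',ang(L[0]-L[1])-90)
P=g('rails','top',o1,4,[(64,46),(775,97),(751,571),(17,516)],.026)
print(ang(P[0]-P[1])-90,ang(P[3]-P[2])-90,ang(P[0]-P[3]),ang(P[1]-P[2]))
for n,p in dict(l=[(70,365),(262,377)],m=[(305,375),(496,389)],r=[(528,397),(721,409)]).items():
    A=g(n,'top',o1,4,p,.030);print(ang(A[0]-A[1])-90)
o2=(80,170)
M=g('mat','top',o2,5,[(47,125),(340,55),(412,437),(118,503)],.003)
print(ang(M[0]-M[1])-90,ang(M[3]-M[2])-90,ang(M[0]-M[3]),ang(M[1]-M[2]))
R=g('ribtop','top',o2,5,[(155,190),(198,187),(215,350),(172,357)],.069);print(ang(R[0]-R[3]),ang(R[1]-R[2]))
B=g('board','top',o2,5,[(130,178),(286,155),(322,403),(160,423)],.025);print(ang(B[0]-B[3]),ang(B[1]-B[2]))
o3=(190,370)
S=g('ribtop side','side',o3,5,[(285,98),(515,95),(518,160),(282,160)],.069);print(ang(S[0]-S[1]),ang(S[3]-S[2]))
S=g('board side','side',o3,5,[(250,128),(590,125),(590,330),(218,330)],.025);print(ang(S[0]-S[1]),ang(S[3]-S[2]))
S=g('mat side','side',o3,5,[(122,112),(655,77),(687,465),(72,515)],.003);print(ang(S[0]-S[1]),ang(S[3]-S[2]))
im=cv2.imread('pics/t0.png');cv2.imwrite('pics/c4.png',cv2.resize(im[195:310,435:555],None,fx=5,fy=5,interpolation=cv2.INTER_CUBIC))
E
```

```text
line [[577.1, 159.6], [552.4, -180.2]] mean [564.7 -10.3  20. ]
ydir ang-90 -4.170000000000002
rails [[693.4, 155.2], [667.3, -193.0], [435.7, -176.3], [461.8, 173.0]] mean [564.5 -10.3  26. ]
-4.290000000000006 -4.260000000000005 -4.4 -4.12
l [[534.1, 148.5], [528.3, 56.4]] mean [531.2 102.4  30. ]
-3.6200000000000045
m [[529.2, 35.8], [522.4, -55.7]] mean [525.8 -10.   30. ]
-4.239999999999995
r [[518.6, -70.9], [512.8, -163.0]] mean [ 515.7 -117.    30. ]
-3.5999999999999943
mat [[601.4, 438.4], [629.8, 322.9], [476.8, 288.5], [450.9, 402.5]] mean [539.8 363.1   3. ]
13.819999999999993 12.810000000000002 13.44 12.65
ribtop [[562.2, 369.6], [563.3, 353.6], [502.1, 344.5], [499.5, 360.2]] mean [531.8 357.   69. ]
8.5 8.52
board [[575.5, 395.9], [584.6, 335.6], [487.6, 317.6], [479.9, 379.5]] mean [531.9 357.2  25. ]
9.7 10.51
ribtop side [[562.3, 356.0], [502.0, 346.2], [497.3, 365.5], [557.8, 374.3]] mean [529.8 360.5  69. ]
9.15 8.29
board side [[582.6, 337.2], [487.3, 322.3], [476.3, 383.7], [573.1, 397.9]] mean [529.9 360.3  25. ]
8.87 8.33
mat side [[628.8, 322.9], [474.3, 288.0], [447.7, 404.3], [601.4, 440.1]] mean [538.  363.8   3. ]
12.71 13.1
```

View pics/c4.png

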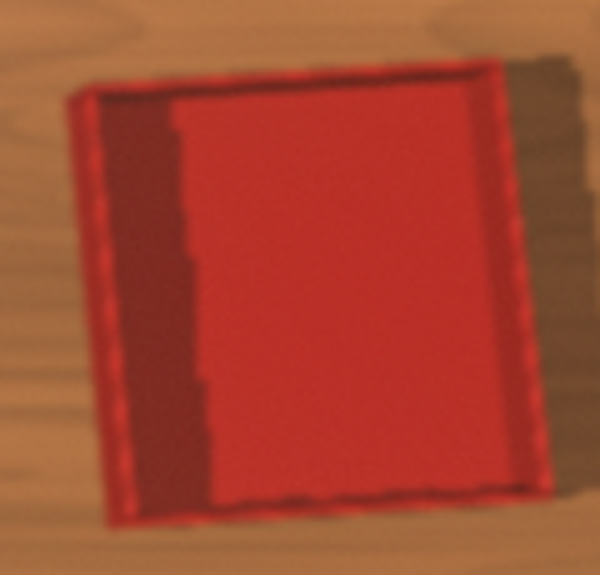

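Request:
arm_command([
  [[0,0,5,55,-25.5,-16,88],[0,0,5,55,-25.5,-16,88],[0,0,5,55,-25.5,-16,88],[0,0,5,55,-25.5,-16,88],[0,0,5,55,-25.5,-16,88],[0,0,5,55,-26,-16,88],[0,0,0,0,0,0,88]],
], squeeze=50)

```text
time_s: 1.88
tcp_pos: [0.5324, 0.3565, 0.149]
tool_rot: [-179.9, 0.1, 98.4]
ft_force: [-0.1, 0.3, 0.3]
finger_gap: 0.088
```

Request:
arm_command([
  [[0,0,0.4,-1,1.5,-40,70],[0,0,0,0,0,-40,60],[0,0,0,0,0,-20,50],[0,0,0,0,0,-10,50],[0,0,0,0,0,0,50]],
])

```text
time_s: 2.5
tcp_pos: [0.5283, 0.361, 0.0413]
tool_rot: [-180.0, -0.0, 99.0]
ft_force: [-0.6, 1.3, 0.4]
finger_gap: 0.0501
```

```bash
python3 - <<'E'
from h import *
st()
a=snap('top','t1');b=snap('side','s1')
x=cv2.resize(a[150:290,60:200],(400,400));y=cv2.resize(b[340:480,180:350],(400,400))
cv2.imwrite('pics/c5.png',np.hstack([x,y]))
E
```

```text
{'time_s': 2.5, 'tcp_pos': [0.5283, 0.361, 0.0413], 'tool_rot': [-179.9941, -0.0013, 99.0029], 'ft_force': [-0.6452, 1.2809, 0.3526], 'finger_gap': 0.0501, 'joint_positions': [23.7622, 41.9187, 74.085, 0.0031, 64.0016, -75.242]}
```

View pics/c5.png

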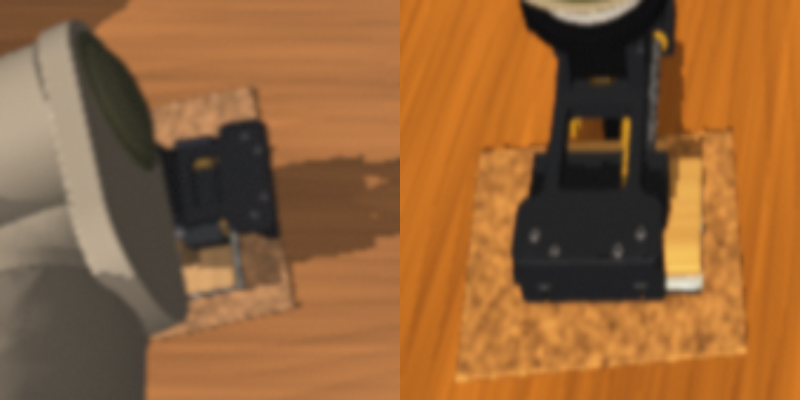

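```bash
python3 - <<'E'
from h import *
st()
f=lambda p:((p-[180,340])*400/[170,140]).round()
w=np.radians(9.0)
for P in [[.5283,.361,.0333],[.5283-.04*np.sin(w),.361+.04*np.cos(w),.0333],[.531,.3585,.069]]:print(f(proj('side',P)))
E
```

```text
{'time_s': 2.6, 'tcp_pos': [0.5288, 0.361, 0.0422], 'tool_rot': [179.9016, -0.0268, 98.9982], 'ft_force': [-0.7055, -0.4236, 0.2254], 'finger_gap': 0.0503, 'joint_positions': [23.7461, 41.8585, 74.0313, 0.001, 64.0081, -75.2525]}
[[218. 204.]]
[[212. 284.]]
[[210. 154.]]
```

Request:
arm_command([
  [[0,0,0,0,-1,-2,40],[0,0,0,0,0,0,10],[0,0,0,0,0,0,10],[0,0,0,0,0,0,10],[0,0,0,0,0,0,10]],
])

```text
time_s: 3.22
tcp_pos: [0.5287, 0.3596, 0.0392]
tool_rot: [180.0, 0.0, 99.0]
ft_force: [-0.1, -0.1, 1.5]
finger_gap: 0.0193
```

```bash
python3 - <<'E'
from h import *
st()
a=snap('top','t2');b=snap('side','s2')
x=cv2.resize(a[150:290,60:200],(400,400));y=cv2.resize(b[340:480,180:350],(400,400))
cv2.imwrite('pics/c6.png',np.hstack([x,y]))
E
```

```text
{'time_s': 3.225, 'tcp_pos': [0.5287, 0.3596, 0.0392], 'tool_rot': [179.9891, 0.0006, 98.982], 'ft_force': [-0.1307, -0.096, 1.496], 'finger_gap': 0.0193, 'joint_positions': [23.6339, 42.0258, 74.2729, -0.0038, 63.6909, -75.3464]}
```

View pics/c6.png

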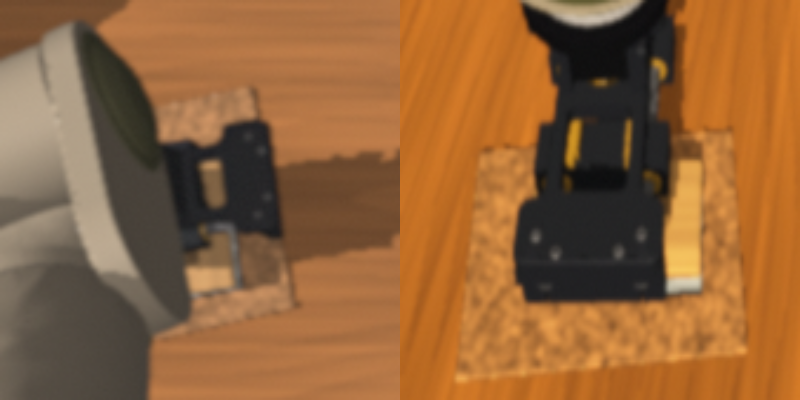

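Request:
arm_command([
  [[0,0,0,0,0,10,10],[0,0,0,0,0,50,10],[0,0,-2.65,-6.6,-51,0,10],[0,0,-2.65,-6.6,-51,0,10],[0,0,-2.65,-6.6,-51,0,10],[0,0,-2.65,-6.6,-51,0,10],[0,0,-2.65,-6.6,-51,0,10],[0,0,0,0,0,-10,10]],
])

```text
time_s: 4.32
tcp_pos: [0.4958, 0.102, 0.0899]
tool_rot: [179.9, 0.0, 85.5]
ft_force: [0.3, 0.6, -2.8]
finger_gap: 0.0197
```

```bash
python3 - <<'E'
from h import *
b=snap('side','s3');a=snap('top','t3')
cv2.imwrite('pics/c7.png',cv2.resize(b[180:340,200:390],None,fx=4,fy=3.7))
st()
E
```

```text
{'time_s': 4.425, 'tcp_pos': [0.4952, 0.1046, 0.0886], 'tool_rot': [-179.9198, -0.0148, 85.6863], 'ft_force': [-0.6507, 0.3965, -2.3354], 'finger_gap': 0.0199, 'joint_positions': [-1.5093, 27.8506, 94.3944, 0.022, 57.8344, -87.2074]}
```

View pics/c7.png

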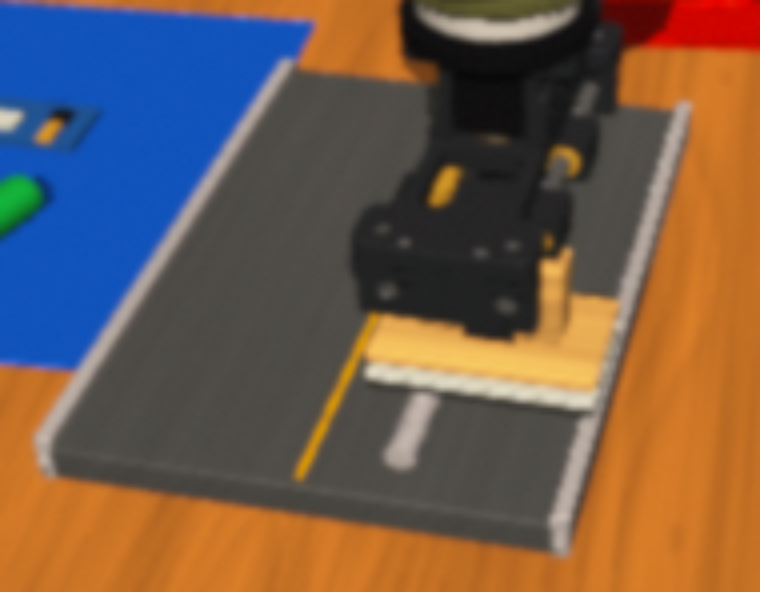

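Request:
arm_command([
  [[0,0,0,0,0,-8,10],[0,0,0,0,0,-6,10],[0,0,0,0,0,-2,10],[0,0,0,0,0,0,10]],
])

```text
time_s: 4.92
tcp_pos: [0.4956, 0.1049, 0.073]
tool_rot: [-180.0, -0.0, 85.8]
ft_force: [-0.5, 0.7, -2.7]
finger_gap: 0.0196
```

Request:
arm_command([
  [[0,0,0,0,0,-1,10],[0,0,0,0,0,0,10]],
])

```text
time_s: 5.18
tcp_pos: [0.4956, 0.1046, 0.0722]
tool_rot: [180.0, -0.0, 85.7]
ft_force: [0.3, -0.6, -2.5]
finger_gap: 0.0197
```

Request:
arm_command([
  [[0,0,0,0,0,-1,10],[0,0,0,0,0,0,10]],
])

```text
time_s: 5.42
tcp_pos: [0.4956, 0.1045, 0.0711]
tool_rot: [-180.0, -0.0, 85.7]
ft_force: [-0.0, -0.6, -2.3]
finger_gap: 0.0194
```

Request:
arm_command([
  [[0,0,0,0,0,-0.7,10],[0,0,0,0,0,0,10]],
])

```text
time_s: 5.68
tcp_pos: [0.4957, 0.1046, 0.0705]
tool_rot: [180.0, -0.0, 85.7]
ft_force: [-0.4, -0.6, -0.8]
finger_gap: 0.0195
```

Request:
arm_command([
  [[0,0,0,0,0,-0.3,10],[0,0,0,6,-0.45,0,10],[0,0,0,8,-0.6,0,10]],
])

```text
time_s: 6.05
tcp_pos: [0.5102, 0.1034, 0.0702]
tool_rot: [180.0, 0.0, 85.7]
ft_force: [-0.1, -0.2, 0.2]
finger_gap: 0.0194
```

Request:
arm_command([
  [[0,0,0,8,-0.6,0,10]],
])

```text
time_s: 6.18
tcp_pos: [0.5184, 0.1028, 0.0702]
tool_rot: [180.0, 0.0, 85.7]
ft_force: [-0.7, -1.7, -0.1]
finger_gap: 0.0196
```

Request:
arm_command([
  [[0,0,0,8,-0.6,-0.15,10],[0,0,0,8,-0.6,0,10]],
])

```text
time_s: 6.42
tcp_pos: [0.5343, 0.1016, 0.07]
tool_rot: [180.0, 0.0, 85.7]
ft_force: [-1.2, -0.6, 0.9]
finger_gap: 0.0196
```

Request:
arm_command([
  [[0,0,0,8,-0.6,0,10],[0,0,0,8,-0.6,0,10]],
])

```text
time_s: 6.68
tcp_pos: [0.5502, 0.1004, 0.07]
tool_rot: [180.0, 0.0, 85.7]
ft_force: [-0.5, -2.3, 1.9]
finger_gap: 0.0201
```

Request:
arm_command([
  [[0,0,0,8,-0.6,0,10],[0,0,0,8,-0.6,0,10]],
])

```text
time_s: 6.92
tcp_pos: [0.5662, 0.0992, 0.07]
tool_rot: [180.0, 0.0, 85.7]
ft_force: [-0.2, -1.6, 1.8]
finger_gap: 0.0196
```

```bash
python3 - <<'E'
from h import *
b=snap('side','s4')
cv2.imwrite('pics/c8.png',cv2.resize(b[180:340,200:390],None,fx=4,fy=3.7))
st()
E
```

```text
{'time_s': 6.975, 'tcp_pos': [0.5671, 0.0991, 0.07], 'tool_rot': [179.9324, 0.0002, 85.7204], 'ft_force': [0.6673, -2.7408, 1.8967], 'finger_gap': 0.019, 'joint_positions': [-1.8656, 34.7029, 84.1634, -0.0035, 61.0661, -87.5843]}
```

View pics/c8.png

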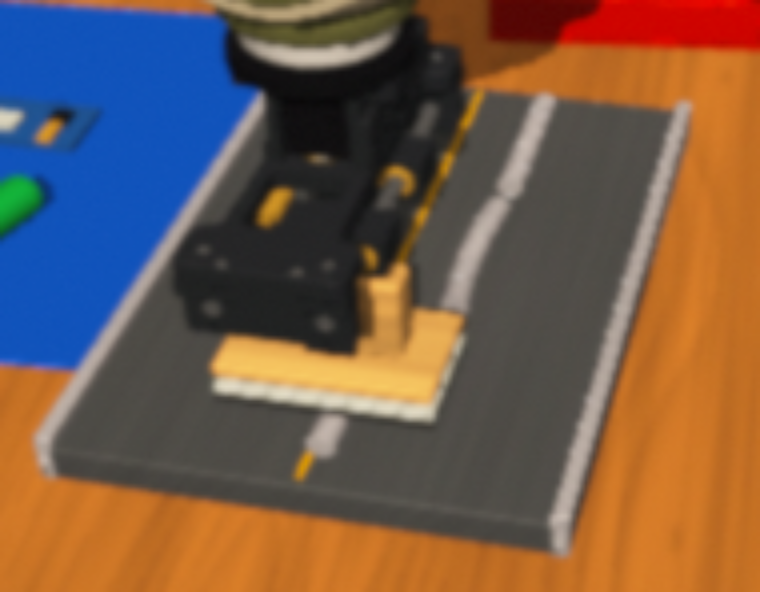

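Request:
arm_command([
  [[0,0,0,8,-0.6,0,10],[0,0,0,8,-0.6,0,10],[0,0,0,8,-0.6,0,10]],
])

```text
time_s: 7.35
tcp_pos: [0.5901, 0.0974, 0.07]
tool_rot: [-180.0, 0.0, 85.7]
ft_force: [-0.9, -1.2, 1.0]
finger_gap: 0.0195
```

Request:
arm_command([
  [[0,0,0,8,-0.6,0,10],[0,0,0,8,-0.6,0,10],[0,0,0,8,-0.6,0,10]],
])

```text
time_s: 7.72
tcp_pos: [0.6141, 0.0957, 0.0699]
tool_rot: [-180.0, 0.0, 85.7]
ft_force: [-0.7, -2.6, 0.8]
finger_gap: 0.0195
```

Request:
arm_command([
  [[0,0,0,6,-0.45,0,10],[0,0,0,3,-0.2,0,10],[0,0,0,0,0,0,10]],
])

```text
time_s: 8.1
tcp_pos: [0.6227, 0.0951, 0.0699]
tool_rot: [180.0, -0.0, 85.7]
ft_force: [0.4, -2.6, 1.3]
finger_gap: 0.0196
```

```bash
python3 - <<'E'
from h import *
b=snap('side','s5')
cv2.imwrite('pics/c9.png',cv2.resize(b[180:340,200:390],None,fx=4,fy=3.7))
st()
E
```

```text
{'time_s': 8.15, 'tcp_pos': [0.6226, 0.0951, 0.0699], 'tool_rot': [179.9949, -0.0013, 85.7353], 'ft_force': [-0.1053, -2.4821, 1.6235], 'finger_gap': 0.0197, 'joint_positions': [-2.0664, 39.0863, 74.5431, 0.0012, 66.3654, -87.8022]}
```

View pics/c9.png

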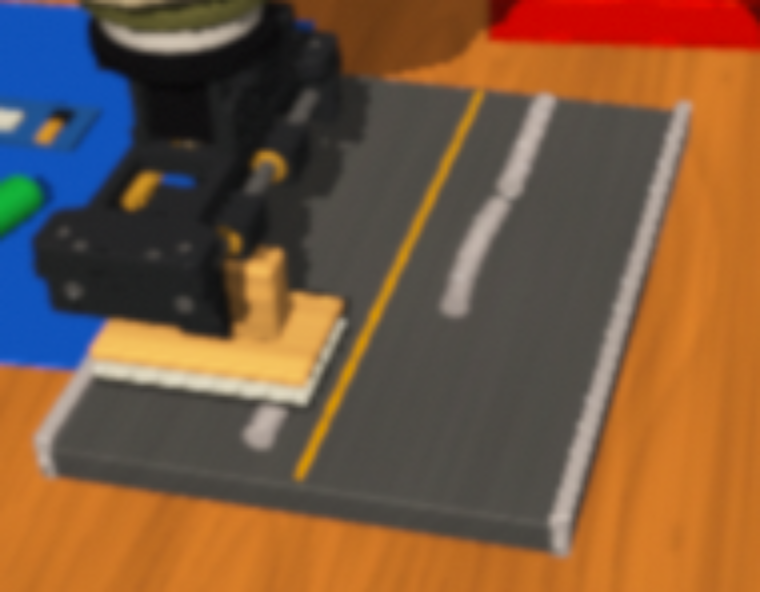

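Request:
arm_command([
  [[0,0,0,0,0,2,10],[0,0,0,0,0,18,10],[0,0,0,-45,-33,0,10],[0,0,0,-45,-33,0,10],[0,0,0,-45,-33.5,0,10],[0,0,0,0,0,-10,10],[0,0,0,0,0,0,10]],
])

```text
time_s: 9.02
tcp_pos: [0.4878, -0.0042, 0.0796]
tool_rot: [-180.0, -0.0, 85.7]
ft_force: [0.4, 0.1, -2.3]
finger_gap: 0.0194
```

```bash
python3 - <<'E'
from h import *
b=snap('side','s6')
cv2.imwrite('pics/c10.png',cv2.resize(b[180:340,200:390],None,fx=4,fy=3.7))
st()
E
```

```text
{'time_s': 9.075, 'tcp_pos': [0.4883, -0.0039, 0.0798], 'tool_rot': [179.9925, -0.0233, 85.7509], 'ft_force': [1.3563, -0.0264, -2.6348], 'finger_gap': 0.0196, 'joint_positions': [-14.3998, 27.2397, 97.8061, 0.0297, 54.9509, -100.1677]}
```

View pics/c10.png

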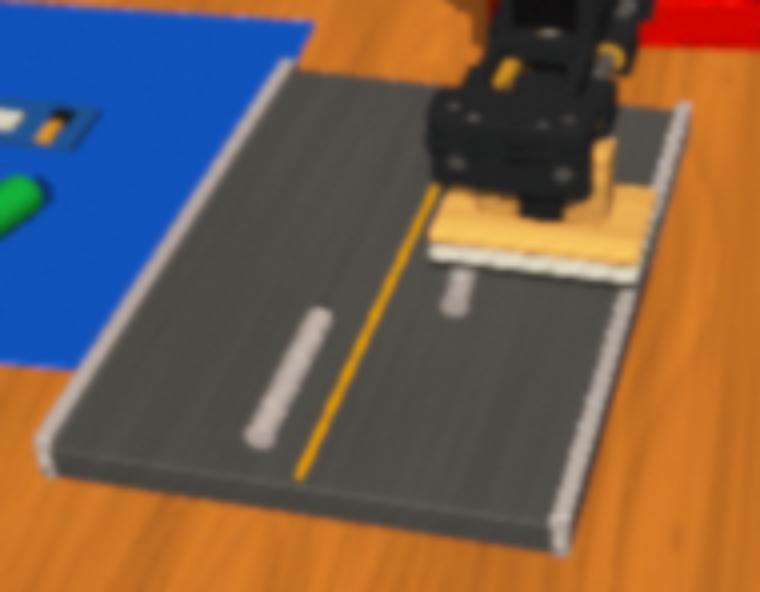

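Request:
arm_command([
  [[0,0,0,0,0,-7,10],[0,0,0,0,0,-1.5,10],[0,0,0,0,0,0,10]],
])

```text
time_s: 9.45
tcp_pos: [0.4877, -0.0042, 0.0712]
tool_rot: [-180.0, -0.0, 85.8]
ft_force: [-0.0, -0.4, -1.8]
finger_gap: 0.0193
```

Request:
arm_command([
  [[0,0,0,0,0,-0.6,10],[0,0,0,0,0,0,10]],
])

```text
time_s: 9.7
tcp_pos: [0.4876, -0.0044, 0.0709]
tool_rot: [180.0, -0.0, 85.7]
ft_force: [-0.4, -0.8, -2.2]
finger_gap: 0.0196
```

Request:
arm_command([
  [[0,0,0,0,0,-0.6,10],[0,0,0,0,0,0,10]],
])

```text
time_s: 9.95
tcp_pos: [0.4877, -0.0045, 0.0704]
tool_rot: [180.0, 0.0, 85.7]
ft_force: [0.2, -0.8, -1.6]
finger_gap: 0.0198
```

Request:
arm_command([
  [[0,0,0,0,0,-0.3,10],[0,0,0,0,0,0,10]],
])

```text
time_s: 10.2
tcp_pos: [0.4877, -0.0044, 0.0701]
tool_rot: [180.0, 0.0, 85.7]
ft_force: [-0.4, 0.3, 0.0]
finger_gap: 0.0197
```

Request:
arm_command([
  [[0,0,0,4,-0.3,0,10]],
])

```text
time_s: 10.32
tcp_pos: [0.4917, -0.0048, 0.0701]
tool_rot: [180.0, 0.0, 85.7]
ft_force: [-1.0, -0.5, 1.1]
finger_gap: 0.0192
```

Request:
arm_command([
  [[0,0,0,3,-0.2,0,10]],
])

```text
time_s: 10.45
tcp_pos: [0.4951, -0.005, 0.0701]
tool_rot: [180.0, 0.0, 85.7]
ft_force: [-0.7, -0.8, 1.6]
finger_gap: 0.0197
```

Request:
arm_command([
  [[0,0,0,3,-0.2,0,10]],
])

```text
time_s: 10.58
tcp_pos: [0.498, -0.0052, 0.0701]
tool_rot: [180.0, 0.0, 85.7]
ft_force: [-1.1, -0.3, 3.2]
finger_gap: 0.0197
```

Request:
arm_command([
  [[0,0,0,3,-0.2,0.3,10]],
])

```text
time_s: 10.7
tcp_pos: [0.501, -0.0054, 0.0704]
tool_rot: [180.0, 0.0, 85.7]
ft_force: [-1.2, -1.1, 3.3]
finger_gap: 0.0197
```

Request:
arm_command([
  [[0,0,0,3,-0.2,0.25,10]],
])

```text
time_s: 10.82
tcp_pos: [0.5039, -0.0056, 0.0706]
tool_rot: [180.0, 0.0, 85.7]
ft_force: [-1.6, -1.0, 2.6]
finger_gap: 0.0195
```

Request:
arm_command([
  [[0,0,0,3,-0.2,0.2,10]],
])

```text
time_s: 10.95
tcp_pos: [0.5068, -0.0058, 0.0707]
tool_rot: [180.0, 0.0, 85.7]
ft_force: [-0.8, -1.4, 1.8]
finger_gap: 0.0191
```

Request:
arm_command([
  [[0,0,0,3,-0.2,0,10]],
])

```text
time_s: 11.08
tcp_pos: [0.5098, -0.006, 0.0707]
tool_rot: [180.0, 0.0, 85.7]
ft_force: [-0.9, -1.7, 1.5]
finger_gap: 0.0195
```

Request:
arm_command([
  [[0,0,0,3,-0.2,-0.1,10]],
])

```text
time_s: 11.2
tcp_pos: [0.5129, -0.0062, 0.0707]
tool_rot: [180.0, 0.0, 85.7]
ft_force: [0.2, -1.4, 2.0]
finger_gap: 0.0197
```

Request:
arm_command([
  [[0,0,0,3,-0.2,-0.2,10]],
])

```text
time_s: 11.32
tcp_pos: [0.5159, -0.0065, 0.0705]
tool_rot: [180.0, 0.0, 85.7]
ft_force: [-0.6, -2.4, 2.8]
finger_gap: 0.0196
```

Request:
arm_command([
  [[0,0,0,3,-0.2,0,10]],
])

```text
time_s: 11.45
tcp_pos: [0.5189, -0.0067, 0.0705]
tool_rot: [180.0, 0.0, 85.7]
ft_force: [-0.9, -2.0, 3.7]
finger_gap: 0.0197
```

Request:
arm_command([
  [[0,0,0,3,-0.2,-0.1,10]],
])

```text
time_s: 11.58
tcp_pos: [0.5219, -0.0068, 0.0703]
tool_rot: [180.0, 0.0, 85.7]
ft_force: [-0.1, -2.9, 3.0]
finger_gap: 0.0198
```

Request:
arm_command([
  [[0,0,0,3,-0.2,-0.15,10]],
])

```text
time_s: 11.7
tcp_pos: [0.5249, -0.007, 0.0702]
tool_rot: [180.0, 0.0, 85.7]
ft_force: [-0.2, -1.7, 2.8]
finger_gap: 0.0199
```

Request:
arm_command([
  [[0,0,0,3,-0.2,-0.05,10]],
])

```text
time_s: 11.82
tcp_pos: [0.5278, -0.0072, 0.0701]
tool_rot: [180.0, 0.0, 85.7]
ft_force: [-0.9, -3.0, 2.2]
finger_gap: 0.0194
```

```bash
python3 - <<'E'
from h import *
b=snap('side','s7')
cv2.imwrite('pics/c11.png',cv2.resize(b[180:340,200:390],None,fx=4,fy=3.7))
st()
E
```

```text
{'time_s': 11.875, 'tcp_pos': [0.5282, -0.0073, 0.0701], 'tool_rot': [179.974, 0.0078, 85.7326], 'ft_force': [0.2165, -2.0954, 2.3152], 'finger_gap': 0.0197, 'joint_positions': [-13.6388, 31.0846, 92.0278, -0.0041, 56.8607, -99.3691]}
```

View pics/c11.png

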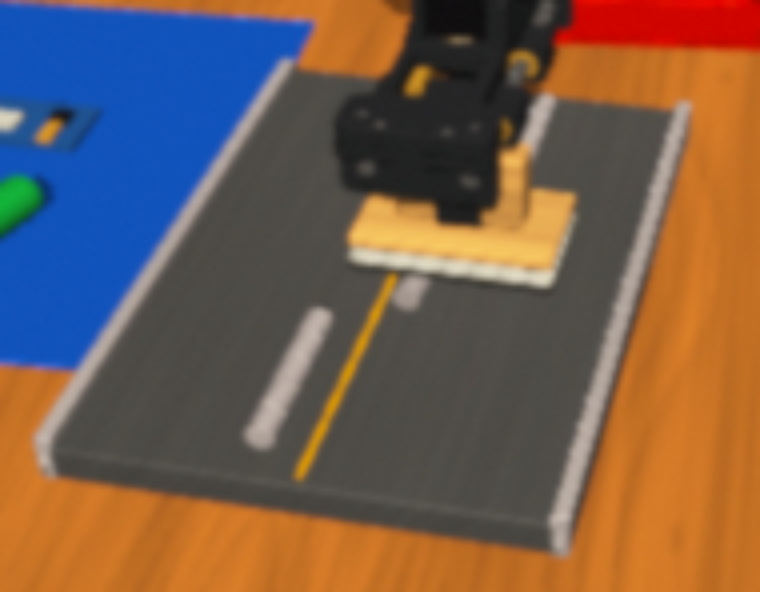

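Request:
arm_command([
  [[0,0,0,3,-0.2,0.15,10]],
])

```text
time_s: 12.0
tcp_pos: [0.5305, -0.0073, 0.0701]
tool_rot: [-180.0, -0.0, 85.7]
ft_force: [-0.4, -1.9, 2.5]
finger_gap: 0.0197
```

Request:
arm_command([
  [[0,0,0,3,-0.2,0.3,10]],
])

```text
time_s: 12.12
tcp_pos: [0.5335, -0.0073, 0.0703]
tool_rot: [-179.9, -0.0, 85.7]
ft_force: [0.2, -1.0, 0.3]
finger_gap: 0.0196
```

Request:
arm_command([
  [[0,0,0,3,-0.2,0.5,10]],
])

```text
time_s: 12.25
tcp_pos: [0.5363, -0.0075, 0.0707]
tool_rot: [-179.9, -0.0, 85.7]
ft_force: [-0.3, -0.9, -0.5]
finger_gap: 0.0195
```

Request:
arm_command([
  [[0,0,0,3,-0.2,-0.1,10]],
])

```text
time_s: 12.38
tcp_pos: [0.5396, -0.0077, 0.0709]
tool_rot: [-180.0, -0.0, 85.7]
ft_force: [-1.1, -0.3, 1.7]
finger_gap: 0.0197
```

Request:
arm_command([
  [[0,0,0,3,-0.2,0.1,10]],
])

```text
time_s: 12.5
tcp_pos: [0.5427, -0.008, 0.0711]
tool_rot: [-180.0, -0.0, 85.7]
ft_force: [-1.1, -0.1, 2.3]
finger_gap: 0.0196
```

Request:
arm_command([
  [[0,0,0,3,-0.2,0.4,10]],
])

```text
time_s: 12.62
tcp_pos: [0.5459, -0.0082, 0.0716]
tool_rot: [180.0, -0.0, 85.7]
ft_force: [-0.9, -0.3, 1.9]
finger_gap: 0.0199
```

Request:
arm_command([
  [[0,0,0,3,-0.2,0.4,10]],
])

```text
time_s: 12.75
tcp_pos: [0.5488, -0.0085, 0.072]
tool_rot: [180.0, -0.0, 85.7]
ft_force: [-0.8, -0.2, 1.3]
finger_gap: 0.0191
```

Request:
arm_command([
  [[0,0,0,3,-0.2,0.3,10]],
])

```text
time_s: 12.88
tcp_pos: [0.5519, -0.0087, 0.0722]
tool_rot: [180.0, -0.0, 85.7]
ft_force: [-0.6, 0.1, 1.5]
finger_gap: 0.0196
```

Request:
arm_command([
  [[0,0,0,3,-0.2,0.2,10]],
])

```text
time_s: 13.0
tcp_pos: [0.5549, -0.0089, 0.0724]
tool_rot: [180.0, -0.0, 85.7]
ft_force: [-0.2, -0.7, 2.1]
finger_gap: 0.0199
```

Request:
arm_command([
  [[0,0,0,3,-0.2,0.1,10]],
])

```text
time_s: 13.12
tcp_pos: [0.5579, -0.0092, 0.0725]
tool_rot: [180.0, 0.0, 85.7]
ft_force: [-0.3, -0.4, 2.8]
finger_gap: 0.0195
```

Request:
arm_command([
  [[0,0,0,3,-0.2,0,10]],
])

```text
time_s: 13.25
tcp_pos: [0.5609, -0.0094, 0.0724]
tool_rot: [180.0, 0.0, 85.7]
ft_force: [-0.0, -0.7, 1.5]
finger_gap: 0.0196
```

Request:
arm_command([
  [[0,0,0,3,-0.2,-0.2,10]],
])

```text
time_s: 13.38
tcp_pos: [0.5639, -0.0096, 0.0723]
tool_rot: [180.0, 0.0, 85.7]
ft_force: [0.7, -0.0, 2.1]
finger_gap: 0.0197
```

Request:
arm_command([
  [[0,0,0,3,-0.2,-0.3,10]],
])

```text
time_s: 13.5
tcp_pos: [0.5669, -0.0098, 0.072]
tool_rot: [180.0, 0.0, 85.7]
ft_force: [0.5, -0.2, 2.4]
finger_gap: 0.0196
```

Request:
arm_command([
  [[0,0,0,3,-0.2,-0.35,10]],
])

```text
time_s: 13.62
tcp_pos: [0.5699, -0.01, 0.0717]
tool_rot: [180.0, 0.0, 85.7]
ft_force: [-0.6, -1.5, 2.8]
finger_gap: 0.0192
```

Request:
arm_command([
  [[0,0,0,3,-0.2,-0.3,10]],
])

```text
time_s: 13.75
tcp_pos: [0.5729, -0.0102, 0.0714]
tool_rot: [180.0, 0.0, 85.7]
ft_force: [0.5, -1.2, 1.5]
finger_gap: 0.0196
```

Request:
arm_command([
  [[0,0,0,3,-0.2,-0.3,10]],
])

```text
time_s: 13.88
tcp_pos: [0.5759, -0.0104, 0.071]
tool_rot: [180.0, 0.0, 85.7]
ft_force: [-0.2, -2.1, 1.5]
finger_gap: 0.0198
```

Request:
arm_command([
  [[0,0,0,3,-0.2,-0.3,10]],
])

```text
time_s: 14.0
tcp_pos: [0.5788, -0.0106, 0.0706]
tool_rot: [-180.0, 0.0, 85.7]
ft_force: [-0.1, -1.5, 1.4]
finger_gap: 0.0193
```

Request:
arm_command([
  [[0,0,0,3,-0.2,-0.15,10]],
])

```text
time_s: 14.12
tcp_pos: [0.5817, -0.0108, 0.0704]
tool_rot: [-180.0, 0.0, 85.7]
ft_force: [0.1, -1.6, 0.0]
finger_gap: 0.0196
```

Request:
arm_command([
  [[0,0,0,3,-0.2,0,10]],
])

```text
time_s: 14.25
tcp_pos: [0.5845, -0.0109, 0.0702]
tool_rot: [-179.9, -0.0, 85.7]
ft_force: [-0.5, -1.2, 0.1]
finger_gap: 0.0197
```

Request:
arm_command([
  [[0,0,0,3,-0.2,0.1,10]],
])

```text
time_s: 14.38
tcp_pos: [0.5875, -0.0111, 0.0704]
tool_rot: [-179.9, -0.0, 85.7]
ft_force: [-1.2, -1.6, -0.0]
finger_gap: 0.0196
```

Request:
arm_command([
  [[0,0,0,3,-0.2,-0.1,10]],
])

```text
time_s: 14.5
tcp_pos: [0.5907, -0.0113, 0.0705]
tool_rot: [-180.0, -0.0, 85.7]
ft_force: [-0.9, -0.6, 1.6]
finger_gap: 0.0196
```

Request:
arm_command([
  [[0,0,0,3,-0.2,0,10]],
])

```text
time_s: 14.62
tcp_pos: [0.5938, -0.0115, 0.0706]
tool_rot: [-180.0, -0.0, 85.7]
ft_force: [-0.1, -0.6, 1.7]
finger_gap: 0.0194
```

Request:
arm_command([
  [[0,0,0,3,-0.2,0.1,10]],
])

```text
time_s: 14.75
tcp_pos: [0.5968, -0.0117, 0.0708]
tool_rot: [180.0, -0.0, 85.7]
ft_force: [-0.5, -1.1, 1.8]
finger_gap: 0.0198
```

Request:
arm_command([
  [[0,0,0,3,-0.2,0,10]],
])

```text
time_s: 14.88
tcp_pos: [0.5998, -0.0119, 0.0708]
tool_rot: [180.0, -0.0, 85.7]
ft_force: [-0.7, -0.9, 1.3]
finger_gap: 0.02
```

Request:
arm_command([
  [[0,0,0,3,-0.2,-0.1,10]],
])

```text
time_s: 15.0
tcp_pos: [0.6029, -0.0121, 0.0707]
tool_rot: [180.0, -0.0, 85.7]
ft_force: [-1.3, -0.3, 2.0]
finger_gap: 0.0196
```

Request:
arm_command([
  [[0,0,0,3,-0.2,-0.1,10]],
])

```text
time_s: 15.12
tcp_pos: [0.6059, -0.0123, 0.0706]
tool_rot: [180.0, -0.0, 85.7]
ft_force: [-0.8, -0.7, 3.2]
finger_gap: 0.0193
```

Request:
arm_command([
  [[0,0,0,3,-0.2,-0.1,10]],
])

```text
time_s: 15.25
tcp_pos: [0.6089, -0.0125, 0.0705]
tool_rot: [180.0, -0.0, 85.7]
ft_force: [0.5, -0.5, 3.5]
finger_gap: 0.0197
```

Request:
arm_command([
  [[0,0,0,3,-0.2,-0.1,10]],
])

```text
time_s: 15.38
tcp_pos: [0.6119, -0.0127, 0.0704]
tool_rot: [180.0, -0.0, 85.7]
ft_force: [-0.1, 0.4, 2.5]
finger_gap: 0.0198
```

Request:
arm_command([
  [[0,0,0,3,-0.2,-0.1,10]],
])

```text
time_s: 15.5
tcp_pos: [0.6149, -0.0129, 0.0702]
tool_rot: [180.0, -0.0, 85.7]
ft_force: [-0.6, -0.3, 3.9]
finger_gap: 0.0198
```

Request:
arm_command([
  [[0,0,0,3,-0.2,-0.05,10]],
])

```text
time_s: 15.62
tcp_pos: [0.6179, -0.0131, 0.0702]
tool_rot: [180.0, -0.0, 85.7]
ft_force: [0.1, -0.7, 4.1]
finger_gap: 0.0194
```

```bash
python3 - <<'E'
from h import *
b=snap('side','s8')
cv2.imwrite('pics/c12.png',cv2.resize(b[180:340,200:390],None,fx=4,fy=3.7))
st()
E
```

```text
{'time_s': 15.675, 'tcp_pos': [0.6182, -0.0132, 0.0701], 'tool_rot': [179.9664, -0.0005, 85.7296], 'ft_force': [0.183, -0.5868, 3.643], 'finger_gap': 0.0195, 'joint_positions': [-12.1767, 38.1126, 76.6505, 0.0056, 65.2037, -97.9087]}
```

View pics/c12.png

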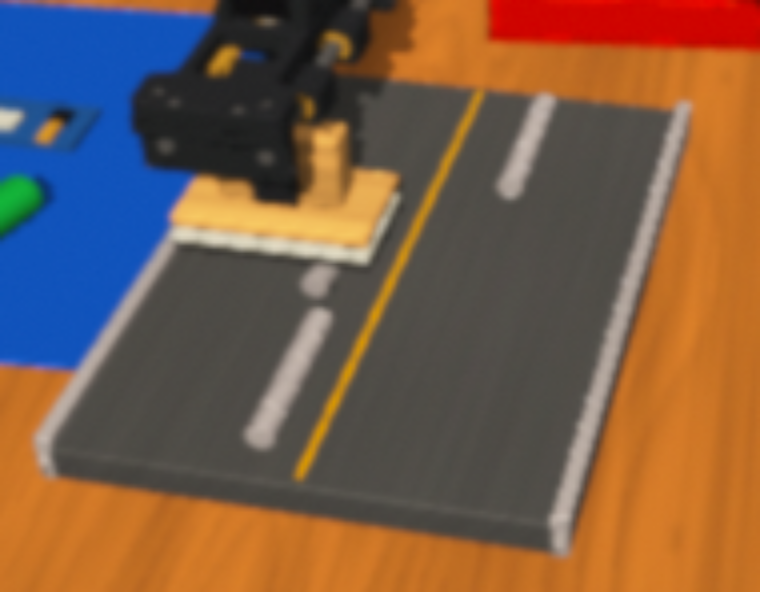

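Request:
arm_command([
  [[0,0,0,0,0,2,10],[0,0,0,0,0,18,10],[0,0,0,-46,-33.7,0,10],[0,0,0,-46,-33.7,0,10],[0,0,0,-46,-33.6,0,10],[0,0,0,0,0,-13,10],[0,0,0,0,0,-5,10],[0,0,0,0,0,0,10]],
])

```text
time_s: 16.68
tcp_pos: [0.4801, -0.1135, 0.0715]
tool_rot: [-179.9, -0.0, 85.8]
ft_force: [0.2, 0.2, -1.8]
finger_gap: 0.0193
```

Request:
arm_command([
  [[0,0,0,0,0,-1,10],[0,0,0,0,0,0,10]],
])

```text
time_s: 16.92
tcp_pos: [0.4799, -0.1138, 0.0711]
tool_rot: [180.0, 0.0, 85.8]
ft_force: [-0.2, -0.2, -2.1]
finger_gap: 0.0196
```

Request:
arm_command([
  [[0,0,0,0,0,-0.8,10],[0,0,0,0,0,0,10]],
])

```text
time_s: 17.18
tcp_pos: [0.4797, -0.114, 0.0704]
tool_rot: [180.0, 0.0, 85.7]
ft_force: [0.6, 0.2, -2.0]
finger_gap: 0.0194
```

Request:
arm_command([
  [[0,0,0,0,0,-0.3,10],[0,0,0,0,0,0,10]],
])

```text
time_s: 17.42
tcp_pos: [0.4797, -0.1141, 0.0701]
tool_rot: [180.0, 0.0, 85.7]
ft_force: [0.1, 0.3, -0.4]
finger_gap: 0.0194
```

Request:
arm_command([
  [[0,0,0,0,0,-0.2,10],[0,0,0,6,-0.45,0,10]],
])

```text
time_s: 17.68
tcp_pos: [0.4857, -0.1146, 0.07]
tool_rot: [180.0, -0.0, 85.7]
ft_force: [-0.2, 2.1, 1.4]
finger_gap: 0.0196
```

Request:
arm_command([
  [[0,0,0,8,-0.6,0,10]],
])

```text
time_s: 17.8
tcp_pos: [0.4942, -0.1152, 0.0699]
tool_rot: [180.0, -0.0, 85.7]
ft_force: [-0.4, 2.7, 0.8]
finger_gap: 0.0194
```

Request:
arm_command([
  [[0,0,0,8,-0.6,0,10]],
])

```text
time_s: 17.92
tcp_pos: [0.5024, -0.1158, 0.0699]
tool_rot: [180.0, -0.0, 85.7]
ft_force: [-1.0, 1.2, 1.7]
finger_gap: 0.02
```

Request:
arm_command([
  [[0,0,0,8,-0.6,0,10],[0,0,0,8,-0.6,0,10]],
])

```text
time_s: 18.18
tcp_pos: [0.5182, -0.1169, 0.0698]
tool_rot: [180.0, -0.0, 85.7]
ft_force: [-0.3, 2.8, 1.1]
finger_gap: 0.0195
```

Request:
arm_command([
  [[0,0,0,8,-0.6,0,10],[0,0,0,8,-0.6,0,10],[0,0,0,8,-0.6,0,10]],
])

```text
time_s: 18.55
tcp_pos: [0.5421, -0.1187, 0.0698]
tool_rot: [-180.0, -0.0, 85.7]
ft_force: [0.7, 3.5, 3.2]
finger_gap: 0.0195
```

Request:
arm_command([
  [[0,0,0,8,-0.6,0,10],[0,0,0,8,-0.6,0,10],[0,0,0,8,-0.6,0,10]],
])

```text
time_s: 18.92
tcp_pos: [0.5661, -0.1206, 0.0698]
tool_rot: [-180.0, -0.0, 85.7]
ft_force: [-0.4, 2.7, 2.9]
finger_gap: 0.0196
```

Request:
arm_command([
  [[0,0,0,8,-0.6,0,10],[0,0,0,8,-0.6,0,10],[0,0,0,8,-0.6,0,10]],
])

```text
time_s: 19.3
tcp_pos: [0.5901, -0.1224, 0.0698]
tool_rot: [-180.0, -0.0, 85.7]
ft_force: [0.0, 3.1, 2.9]
finger_gap: 0.0194
```

Request:
arm_command([
  [[0,0,0,8,-0.6,0,10],[0,0,0,5,-0.4,0,10],[0,0,0,2,-0.15,0,10],[0,0,0,0,0,0,10]],
])

```text
time_s: 19.8
tcp_pos: [0.6047, -0.1236, 0.0698]
tool_rot: [180.0, 0.0, 85.7]
ft_force: [0.7, 2.6, 1.9]
finger_gap: 0.0198
```

```bash
python3 - <<'E'
from h import *
b=snap('side','s9')
cv2.imwrite('pics/c13.png',cv2.resize(b[180:340,200:390],None,fx=4,fy=3.7))
st()
E
```

```text
{'time_s': 19.85, 'tcp_pos': [0.6046, -0.1236, 0.0698], 'tool_rot': [179.9898, 0.0047, 85.7307], 'ft_force': [0.3695, 2.7069, 1.725], 'finger_gap': 0.0196, 'joint_positions': [-22.5266, 38.0443, 76.8702, -0.0014, 65.0743, -108.2568]}
```

View pics/c13.png

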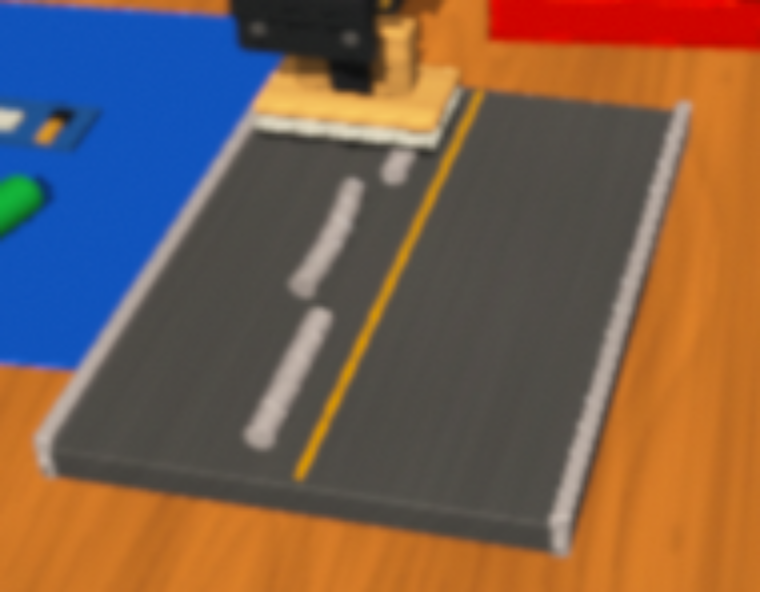

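Request:
arm_command([
  [[0,0,0,0,0,2,10],[0,0,0,0,0,28,10],[0,0,1.9,-7.5,40,0,10],[0,0,1.9,-7.5,54,0,10],[0,0,1.9,-7.5,56,0,10],[0,0,1.9,-7.5,56,0,10],[0,0,1.9,-7.5,56,0,10],[0,0,1.9,-7.5,56,0,10]],
])

```text
time_s: 20.85
tcp_pos: [0.5591, 0.1957, 0.0996]
tool_rot: [-180.0, 0.0, 97.2]
ft_force: [0.6, -0.2, -2.4]
finger_gap: 0.0194
```

Request:
arm_command([
  [[0,0,1.9,-7.5,56,0,10],[0,0,1.9,-7.5,56,0,10],[0,0,1.9,-7.5,56,0,10],[0,0,0,0,0,0,10]],
])

```text
time_s: 21.35
tcp_pos: [0.5357, 0.3654, 0.0991]
tool_rot: [-180.0, 0.0, 103.1]
ft_force: [-0.4, -0.7, -2.9]
finger_gap: 0.0196
```

Request:
arm_command([
  [[0,0,0,1.5,-2.5,-40,10],[0,0,0,0,0,-15,10],[0,0,0,0,0,-3,10],[0,0,0,0,0,0,10]],
])

```text
time_s: 21.85
tcp_pos: [0.5392, 0.3598, 0.0427]
tool_rot: [179.9, -0.0, 102.8]
ft_force: [-0.3, -0.6, -1.4]
finger_gap: 0.0197
```

Request:
arm_command([
  [[0,0,0,0,0,-1,10],[0,0,0,0,0,0,10]],
])

```text
time_s: 22.1
tcp_pos: [0.5388, 0.36, 0.0414]
tool_rot: [179.9, -0.0, 102.8]
ft_force: [0.5, 0.6, -2.5]
finger_gap: 0.0196
```

Request:
arm_command([
  [[0,0,0,-1,2,-1.2,10],[0,0,0,0,0,0,10]],
])

```text
time_s: 22.35
tcp_pos: [0.5375, 0.3622, 0.0396]
tool_rot: [-180.0, -0.0, 102.8]
ft_force: [0.2, 1.3, -2.1]
finger_gap: 0.0195
```

Request:
arm_command([
  [[0,0,0,0,0,-1,10],[0,0,0,0,0,0,10]],
])

```text
time_s: 22.6
tcp_pos: [0.5375, 0.3621, 0.039]
tool_rot: [180.0, -0.0, 102.8]
ft_force: [-2.3, -0.9, 2.2]
finger_gap: 0.0194
```

Request:
arm_command([
  [[0,0,0,0,0,0,45],[0,0,0,0,0,0,45],[0,0,0,0,0,0,45],[0,0,0,0,0,15,45],[0,0,0,0,0,60,45],[0,0,0,0,0,50,45],[0,0,0,10,-62,0,45],[0,0,0,10,-62,0,45]],
])

```text
time_s: 23.6
tcp_pos: [0.5576, 0.2376, 0.1654]
tool_rot: [179.8, 0.0, 102.9]
ft_force: [0.5, 0.2, 0.3]
finger_gap: 0.0449
```

```bash
python3 - <<'E'
from h import *
st()
a=snap('top','t10');b=snap('side','s10')
cv2.imwrite('pics/c14.png',np.hstack([cv2.resize(a[130:290,80:420],(680,320))]))
cv2.imwrite('pics/c15.png',b)
E
```

```text
{'time_s': 23.6, 'tcp_pos': [0.5576, 0.2376, 0.1654], 'tool_rot': [179.8394, 0.0095, 102.9307], 'ft_force': [0.5322, 0.2332, 0.3112], 'finger_gap': 0.0449, 'joint_positions': [11.9014, 31.0762, 72.5313, -0.0068, 76.2317, -91.0278]}
```

View pics/c14.png

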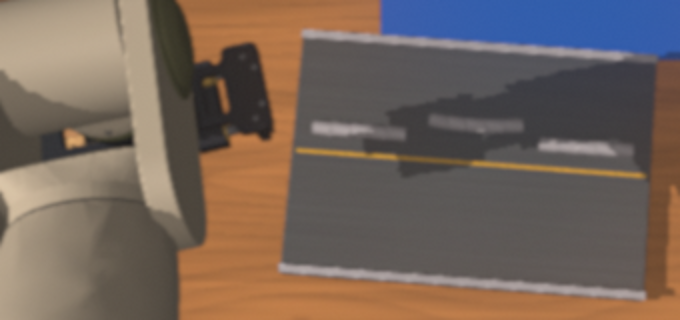

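View pics/c15.png

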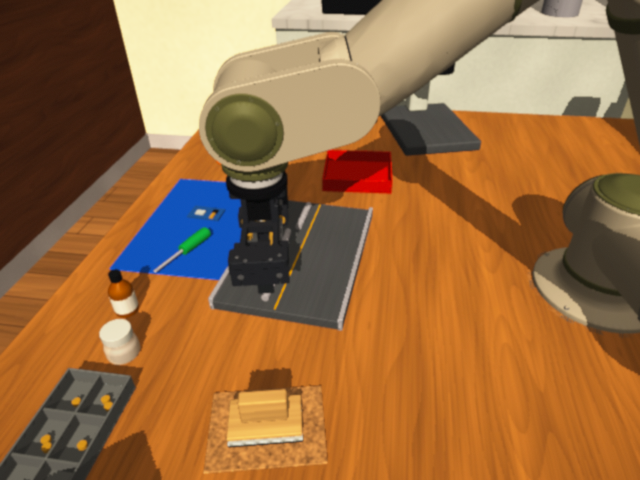

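```bash
python3 - <<'E'
from h import *
a=cv2.imread('pics/t10.png')
cv2.imwrite('pics/c16.png',cv2.resize(cv2.convertScaleAbs(a[170:230,220:410],alpha=1.6),None,fx=4,fy=4,interpolation=cv2.INTER_CUBIC))
# tray corners outer top z=.035, crop c4 off (435,195) s5
uv=(np.array([(70,97),(500,62),(552,492),(108,525)])+.5)/5-.5+(435,195)
P=unproj('top',uv,.035)*1000;print(P.round(1).tolist(),P.mean(0).round(1))
print(np.degrees(np.arctan2(*(P[0]-P[3])[[1,0]])),np.degrees(np.arctan2(*(P[1]-P[2])[[1,0]])),np.linalg.norm(P[0]-P[3]),np.linalg.norm(P[0]-P[1]))
E
```

```text
[[556.2, -265.6, 35.0], [569.8, -430.2, 35.0], [406.0, -440.8, 35.0], [393.6, -274.5, 35.0]] [ 481.4 -352.8   35. ]
3.1286448339408204 3.7328683565200023 162.88181022637022 165.08210997242782
```

View pics/c16.png

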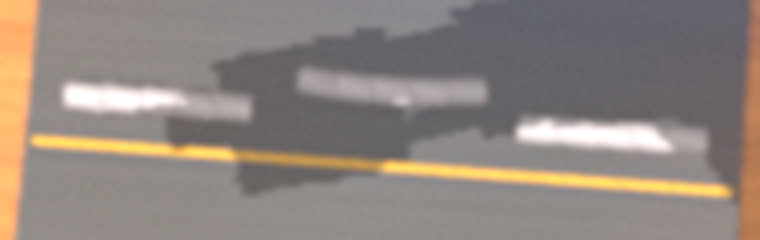

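```bash
python3 - <<'E'
from h import *
f=lambda p:(np.array(p)+.5)/4-.5+(220,170)
A=unproj('top',f([(297,80),(487,90),(392,93)]),.030)*1000;print(A.round(1).tolist(),np.degrees(np.arctan2(*(A[0]-A[1])[[1,0]]))-90)
L=unproj('top',f([(62,96),(252,108),(516,130),(708,141)]),.03)*1000
u=np.array([.9972,-.0745])
for q in np.vstack([A,L]): print(((q[:2]-[564.7,-10.3])@u).round(1))
E
```

```text
[[605.1, 30.4, 30.0], [600.1, -61.5, 30.0], [598.6, -15.6, 30.0]] -3.1075589656502416
37.2
39.1
34.2
21.0
21.9
20.5
22.0
```

Request:
arm_command([
  [[0,0,-10.6,4.2,-25.3,-4,45],[0,0,-10.6,4.2,-25.3,-4,45],[0,0,-10.6,4.2,-25.3,-4,45],[0,0,-10.6,4.2,-25.3,-4,45],[0,0,-10.6,4.2,-25.3,-4,45],[0,0,-10.6,4.2,-25.3,-4,45],[0,0,-10.6,4.2,-25.3,-4,45],[0,0,-10.6,4.2,-25.3,-4,45]],
])

```text
time_s: 24.7
tcp_pos: [0.5915, 0.0359, 0.1325]
tool_rot: [180.0, -0.1, 17.7]
ft_force: [-0.7, 0.9, 0.1]
finger_gap: 0.045
```

Request:
arm_command([
  [[0,0,-10.6,4.2,-25.3,-4,45],[0,0,-10.6,4.2,-25.3,-4,45],[0,0,0,0,0,0,45],[0,0,0,0,0,0,45]],
])

```text
time_s: 25.2
tcp_pos: [0.5995, -0.0135, 0.1242]
tool_rot: [-180.0, -0.0, -3.0]
ft_force: [0.8, 0.2, 0.2]
finger_gap: 0.045
```

Request:
arm_command([
  [[0,0,0,0,-2,-40,45],[0,0,0,0,0,-20,45],[0,0,0,0,0,0,45]],
])

```text
time_s: 25.58
tcp_pos: [0.5989, -0.0152, 0.0628]
tool_rot: [-180.0, 0.1, -3.0]
ft_force: [0.4, 0.4, 0.9]
finger_gap: 0.0449
```

```bash
python3 - <<'E'
from h import *
b=snap('side','s11')
cv2.imwrite('pics/c17.png',cv2.resize(b[180:340,200:390],None,fx=4,fy=3.7))
st(); a=snap('top','t11');cv2.imwrite('pics/c18.png',cv2.resize(a[130:290,215:415],None,fx=4,fy=3.7))
E
```

```text
{'time_s': 25.625, 'tcp_pos': [0.5996, -0.0155, 0.064], 'tool_rot': [-179.9928, 0.0097, -3.0287], 'ft_force': [0.6263, 0.5031, 0.254], 'finger_gap': 0.0451, 'joint_positions': [-12.7807, 37.075, 80.2501, 0.0062, 62.6857, -9.7549]}
```

View pics/c17.png

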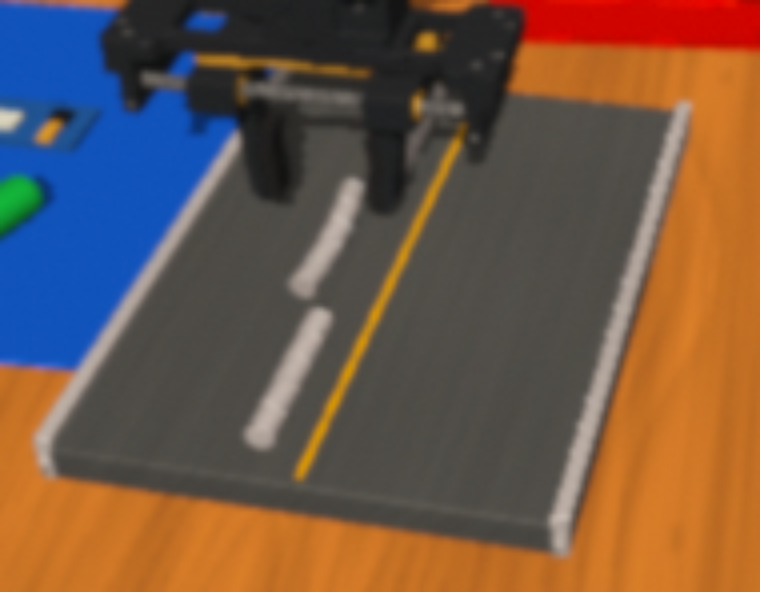

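View pics/c18.png

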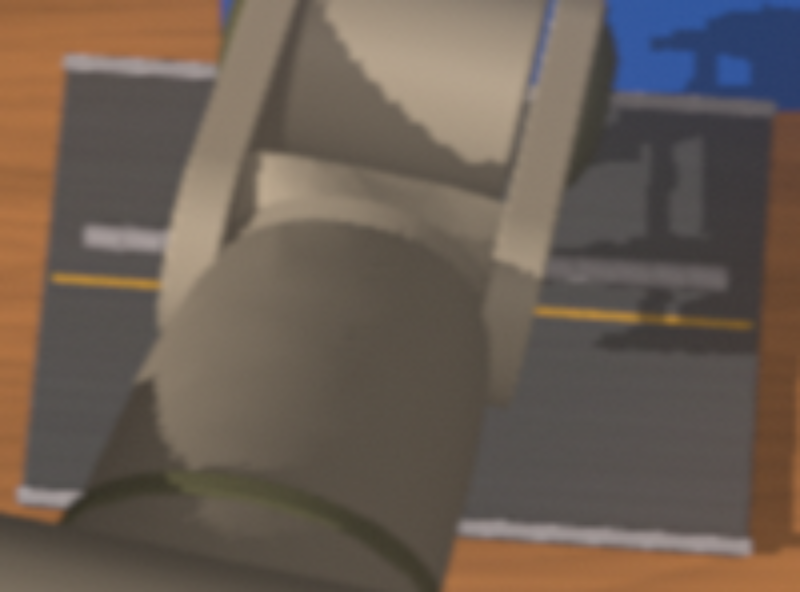

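```bash
python3 - <<'E'
from h import *
f=lambda p:((p-[200,180])*[4,3.7]).round()
print(f(proj('side',[[.5995,-.0155,.027],[.605,.0304,.03],[.600,-.0615,.03],[.5995,-.0155,.056]])))
E
```

```text
[[329. 234.]
 [297. 282.]
 [347. 181.]
 [326. 191.]]
```

Request:
arm_command([
  [[0,0,0,0,0,-20,45],[0,0,0,0,0,-10,45],[0,0,0,0,0,-2,45],[0,0,0,0,0,0,45]],
], squeeze=20)

```text
time_s: 26.18
tcp_pos: [0.5998, -0.0164, 0.0322]
tool_rot: [180.0, -0.0, -3.2]
ft_force: [-0.6, -0.6, -0.7]
finger_gap: 0.0454
```

Request:
arm_command([
  [[0,0,0,0,0,-0.5,30],[0,0,0,0,0,0,5],[0,0,0,0,0,0,5],[0,0,0,0,0,0,5],[0,0,0,0,0,0,5]],
])

```text
time_s: 26.8
tcp_pos: [0.5995, -0.0164, 0.0312]
tool_rot: [180.0, -0.0, -3.2]
ft_force: [-0.2, 0.4, 1.6]
finger_gap: 0.0135
```

Request:
arm_command([
  [[0,0,0,0,0,20,5],[0,0,0,0,0,50,5],[0,0,1.3,-20,-56.2,0,5],[0,0,1.3,-20,-56.2,0,5],[0,0,1.3,-20,-56.2,0,5],[0,0,1.3,-20,-56.2,0,5],[0,0,1.3,-20,-56.2,0,5],[0,0,1.3,-20,-56.2,0,5]],
])

```text
time_s: 27.8
tcp_pos: [0.4786, -0.3553, 0.101]
tool_rot: [-180.0, 0.0, 4.7]
ft_force: [1.7, -0.0, -1.3]
finger_gap: 0.0134
```

Request:
arm_command([
  [[0,0,0,0,0,0,5],[0,0,0,0,0,-35,5],[0,0,0,0,0,0,5]],
])

```text
time_s: 28.18
tcp_pos: [0.4789, -0.3517, 0.0642]
tool_rot: [-179.7, 0.2, 4.7]
ft_force: [0.7, 0.2, 0.0]
finger_gap: 0.0131
```

```bash
python3 - <<'E'
from h import *
b=snap('side','s12')
cv2.imwrite('pics/c19.png',cv2.resize(b[80:240,280:470],None,fx=4,fy=3.7))
st(); a=snap('top','t12');cv2.imwrite('pics/c20.png',cv2.resize(a[190:310,400:560],None,fx=4,fy=4))
E
```

```text
{'time_s': 28.225, 'tcp_pos': [0.4796, -0.3524, 0.0657], 'tool_rot': [-179.8859, 0.0786, 4.6814], 'ft_force': [0.5655, -0.209, -0.5161], 'finger_gap': 0.0133, 'joint_positions': [-47.6993, 36.6242, 80.8783, 0.0083, 62.6358, -52.3844]}
```

View pics/c19.png

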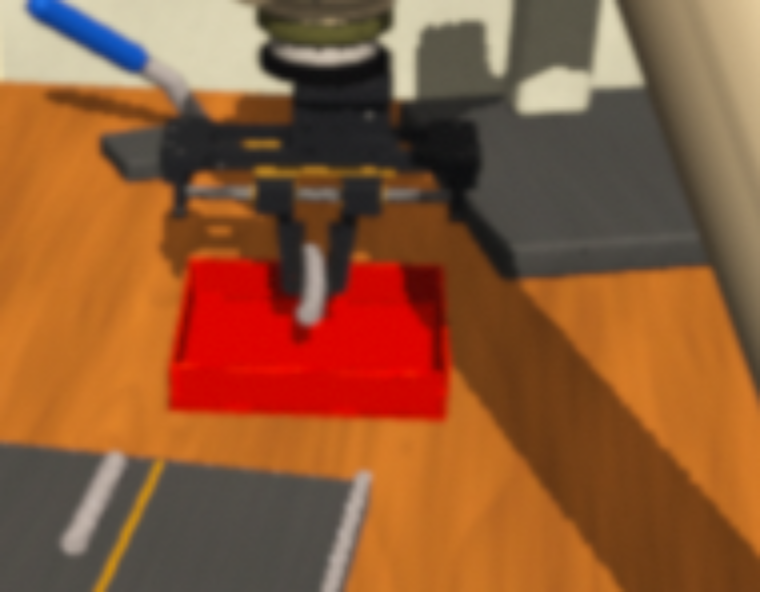

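View pics/c20.png

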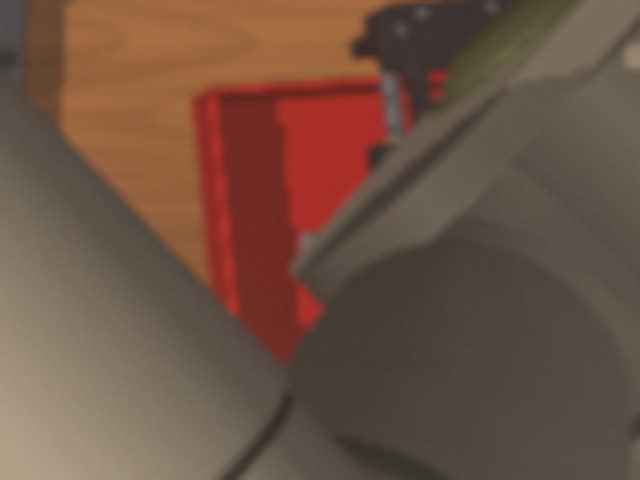

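Request:
arm_command([
  [[0,0,0,0,0,-30,5],[0,0,0,0,0,-14,5],[0,0,0,0,0,-2,5],[0,0,0,0,0,0,5]],
])

```text
time_s: 28.78
tcp_pos: [0.4799, -0.3539, 0.021]
tool_rot: [179.9, -0.0, 4.6]
ft_force: [-0.0, -0.2, -0.7]
finger_gap: 0.0132
```

Request:
arm_command([
  [[0,0,0,0,0,-2,5],[0,0,0,0,0,0,5]],
])

```text
time_s: 29.02
tcp_pos: [0.4796, -0.3537, 0.0184]
tool_rot: [180.0, -0.0, 4.6]
ft_force: [-0.7, -0.5, -1.2]
finger_gap: 0.0132
```

Request:
arm_command([
  [[0,0,0,0,0,-1.5,5],[0,0,0,0,0,0,5]],
])

```text
time_s: 29.28
tcp_pos: [0.4795, -0.3536, 0.0166]
tool_rot: [-180.0, 0.0, 4.6]
ft_force: [-0.2, -0.5, -0.8]
finger_gap: 0.0134
```

Request:
arm_command([
  [[0,0,0,0,0,-1,5],[0,0,0,0,0,0,5]],
])

```text
time_s: 29.52
tcp_pos: [0.4795, -0.3536, 0.0155]
tool_rot: [-180.0, 0.0, 4.6]
ft_force: [-0.7, 0.2, -1.7]
finger_gap: 0.0132
```

Request:
arm_command([
  [[0,0,0,0,0,-0.7,5],[0,0,0,0,0,0,5]],
])

```text
time_s: 29.78
tcp_pos: [0.4795, -0.3537, 0.0152]
tool_rot: [180.0, -0.0, 4.6]
ft_force: [-2.2, 0.7, 3.3]
finger_gap: 0.0132
```

Request:
arm_command([
  [[0,0,0,0,0,-0.6,5],[0,0,0,0,0,0,5]],
])

```text
time_s: 30.02
tcp_pos: [0.4796, -0.3537, 0.0151]
tool_rot: [180.0, -0.0, 4.6]
ft_force: [-0.9, 3.0, 8.2]
finger_gap: 0.0134
```

Contact with the tray floor; ease up slightly, open gently and leave.

Request:
arm_command([
  [[0,0,0,0,0,0.6,20],[0,0,0,0,0,0,40],[0,0,0,0,0,0,40],[0,0,0,0,0,0,40],[0,0,0,0,0,20,40],[0,0,0,0,0,60,40],[0,0,0,0,0,60,40],[0,0,0,-30,50,30,40]],
])

```text
time_s: 31.02
tcp_pos: [0.452, -0.308, 0.1865]
tool_rot: [179.7, -0.2, 4.5]
ft_force: [0.7, 0.6, 0.4]
finger_gap: 0.0401
```

Request:
arm_command([
  [[0,0,0,-30,50,0,40],[0,0,0,-30,50,0,40],[0,0,0,-30,50,0,40],[0,0,0,-30,50,0,40],[0,0,0,0,0,0,40],[0,0,0,0,0,0,40]],
])

```text
time_s: 31.78
tcp_pos: [0.3315, -0.1065, 0.1839]
tool_rot: [179.9, -0.1, 4.6]
ft_force: [0.3, -0.1, -0.9]
finger_gap: 0.0401
```

```bash
python3 - <<'E'
from h import *
b=snap('side','s13');a=snap('top','t13');st()
E
```

```text
{'time_s': 31.875, 'tcp_pos': [0.3316, -0.1069, 0.1836], 'tool_rot': [179.9732, -0.0246, 4.5918], 'ft_force': [0.9629, 0.0032, -0.0648], 'finger_gap': 0.0398, 'joint_positions': [-37.5765, 5.4796, 108.9987, -0.0037, 65.4854, -42.1668]}
```

View pics/s13.png

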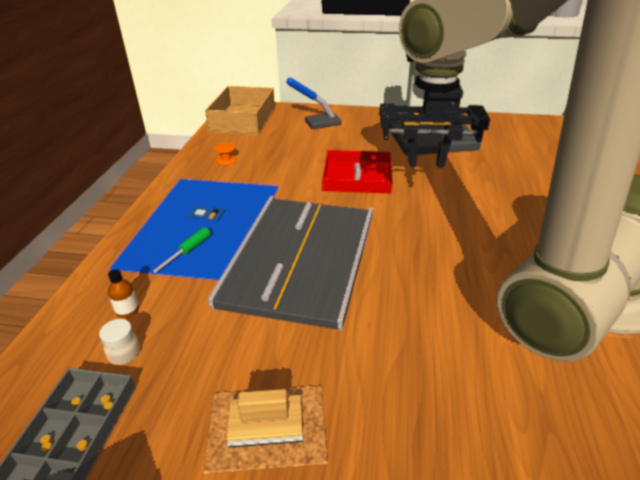

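View pics/t13.png

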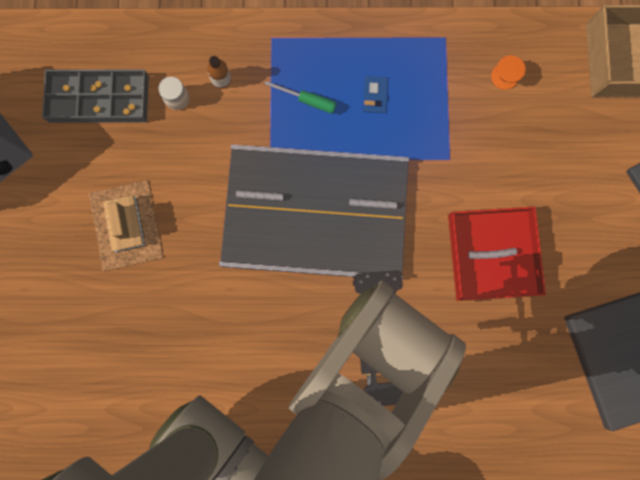

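The bent shaft lies in the tray at about (493, 253) px. The two straight shafts are beyond the line at (260, 195) and (373, 203) px. The block sits upright on the mat at (125, 224) px, and the other items look unmoved.

```bash
python3 -c "
from plant import *
print(finish_job())"
```

```text
the job is handed in; nothing more can be done
None
```

The job is handed in, at about 32 s of the 69 s allowed. I gripped the block by its rib and rolled the left, middle and right shafts past the yellow line. I then set the block back on its cork mat and moved the middle shaft, the bent one, to the red tray.

- **Pressing force:** the readings taken during rolling stayed between about 2 N and 6.5 N, net of the block's weight. I read the force only every 1 to 3 steps, so a short peak between readings could be missed. There was also a steady sideways force of up to about 3.5 N while rolling.
- **Bent shaft:** the block rose about 2.5 mm once per turn on the middle shaft, and I followed that height as it rolled. After I lifted the block off, it lay about 36 mm past the line, 10 mm or so further than I had rolled it, so it probably rolled on by itself.
- **Order:** the block went back on the mat before the bent shaft went into the tray, because the gripper was needed for the shaft.
- **Tray placing:** I felt about 8 to 10 N of contact with the tray floor, then eased up slightly and opened the fingers.
- **Final pictures:** both straight shafts lie about 21 mm past the line and were never touched by the fingers. The bent shaft is flat inside the tray and the block is upright on its mat. Nothing else on the bench looks moved, and the arm is clear of everything.

No check failed or disagreed.

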